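# Tip the chain-wheel tote so the wheels gather in the corner by the clock

### The arm

A 7-joint arm with a two-finger parallel gripper is mounted at the origin on the work surface. World frame = base frame: x ahead of the robot, y to its left, z up, the work surface at z = 0. Lengths are in m, angles in rad, forces in N, time in s.
With the tool pointing down it reaches from about 0.425 to 0.925 m from the base axis. Payload 6.8 kg.
Tool frame: the origin (TCP) lies at the very end of the fingers, on their centre line; the grasp point (between the pads) lies 19 mm behind it; z points along the fingers, y is the line along which they close (so a half turn about z gives the same grasp; the last joint's range is limited). The gripper opens to 85 mm and grips with 20 to 120 N. Pads are 22 mm wide; open, the fingers measure 114 mm over their backs; the gripper's body (76 mm by 85 mm) begins 54 mm behind the grasp point. The pads swing forward as they close: fully open they stand 13 mm farther back than shut.
Start: joints at [-1.425, 0.477, 0.022, 1.555, -0.011, 1.109, -0.083], TCP at [0.169, 0.653, 0.231] pointing down, gripper open.
Joint ranges: [-2.96, 2.96], [-0.34, 2.1], [-1.41, 1.46], [0.24, 2.44], [-1.37, 4.51], [0.17, 1.92], [-2.96, 2.96]. Speed limits (rad/s): [2.39, 2.39, 3.14, 3.14, 3.14, 3.14, 3.14].

### API

Orientations are given as a unit quaternion [w, x, y, z].
In Python, from station import bot gives the robot as it stands.
- The arm moves only by the tool tcp_steps, called after "Emit:" as name([rows], argument=value, ...), one row to a line, values as JSON. Schema: {"type":"object","properties":{"increments":{"type":"array","items":{"type":"array","items":{"type":"array","items":{"type":"number"},"minItems":5,"maxItems":5},"minItems":1,"maxItems":20},"minItems":1,"maxItems":1},"force":{"type":"number"},"only":{"type":"string"},"quiet":{"type":"boolean"},"lines":{"type":"string"}},"required":["increments"],"additionalProperties":false}. increments is a list that holds a single list of rows (three levels of brackets), with 1 to 20 rows, each of 5 numbers: dx, dy, dz in cm, then a turn about the tool's z in units of 0.25 rad, then the opening from 0.0 (shut) to 1.0 (fully open); each row shifts and turns the commanded pose from where the row before left it, along the tool's axes as they then stand; what a row does not reach is not made up. A row lasts 1/10 s, in which the tool goes at most 0.05 m and 0.15 rad, less where a joint would pass 70% of its speed; a pose out of reach is approached as far as the arm can. The fingers move at their own pace and stop on an object; force is the grip in N (left out, the last holds). Time passes only in rows, so rows that do not move let the fingers close. The tool returns the time, the measured TCP pose, the force, the opening and the grip force at its end. only (a regular expression) keeps the lines of the reply that match it, lines (a string "A,B") keeps lines A to B, and quiet returns only ok. Input that does not fit is refused with a message, and nothing moves.
- bot.get_obs(): the state, without advancing time (a new reading comes with each control period).
- bot.read_camera(name): name is "scene" or "top"; returns the picture (400x640x3 uint8, blue, green, red); there is no depth.
- bot.camera_info(name): a dict with "vertical_fov" (degrees; the focal length in pixels is half the picture's height over the tangent of half this angle, whatever the lens; pixels are square), "cx", "cy" (the principal point, pixels), "k1" (the pictures are not rectified: a ray, as slopes to the right and down, at radius r is drawn at 1 + k1 r^2 times it, then the intrinsics apply), "view" (4x4, takes a point from world to camera coordinates). Camera axes: x right, y up, looking along -z (the intrinsics and any distortion apply to the point x, -y, -z); pixel columns grow to the right and rows downward; lengths in m; the calibration is good to about 2 mm. A picture is of the moment at which its call begins. camera_info takes no time and is no camera call.
- bot.hand_in(): hands the job in; it is judged then, once.
The state is a dict: "t": time; "q": joint angles; "joint_vel": joint speeds; "joint_torque": joint torques, N m; "eef_pos": TCP position; "tool_rot": TCP orientation; "contact_force": force on the tool from outside, world axes, zero at the start; "torque": the same for the moment, N m; "gripper_width": opening from 0.0 (shut) to 1.0 (fully open); "grasp_force": force on a finger pad.
Only numpy, scipy, OpenCV 4.12 (cv2) and the standard library are available. Lean on these libraries where they do the work, as an engineer would, in place of code of your own. Each camera call takes 0.05 s, during which the arm holds its last target. There are 200 camera calls.

### The job

One brass chain wheel has been left on the bench beside the grey tote: put it in with the other four while the tote stands flat. Then take hold of the tote and tip it up on one bottom corner, the one on the robot's side and, left or right, on the same side as the cuckoo clock, until all five wheels have slid down and bunched together in that corner, ready to be picked out for the clock. Finish holding the tote still and tipped like that, with that corner resting on the bench and the other three raised, nothing else propping it, no wheel spilled and the other things on the bench not disturbed.

Things in the scene. Friction and masses are not known exactly. Their poses are not given: they have to be found in the camera images.
- tote: small open grey tote of stiff plastic, 0.2 to 0.4 kg, loose. 150 (x) by 200 (y) mm over the rim, 72 mm high; inside 130 by 180, upright walls, floor 4 thick. The rim is a collar all round, 10 mm wide, 18 mm tall (z 54 to 72), flush with the inner wall. Origin: centre of the underside; z up, x across it away from the robot, y along it to the robot's left; turned up to 0.3 rad
- near_left (a point): inside bottom corner of the tote on the robot's side, to the robot's left: (-65, 90, 4) mm in the tote's frame. Below the collar the walls are 4 mm thick: the outer bottom corner on which the tote tips lies at (-69, 94, 0)
- near_right (a point): inside bottom corner of the tote on the robot's side, to the robot's right: (-65, -90, 4) mm in the tote's frame; outer bottom corner at (-69, -94, 0)
- far_left (a point): inside bottom corner of the tote away from the robot, left: (65, 90, 4) mm in the tote's frame. The far rim's middle line runs at x = 70, the side rims' at y = 95 and -95
- far_right (a point): inside bottom corner of the tote away from the robot, right: (65, -90, 4) mm in the tote's frame
- wheel0: brass chain wheel (a short spool, two flanges with a groove between), 24 mm across and 13 mm high, about 28 g, flat on the tote's floor; origin: centre of its underside, z along its axle. Brass on the tote's plastic is slippery (friction about 0.2): wheels start to slide at 10 to 15 degrees and run along the walls into the corner at 30 to 38. The four start on the middle and far parts of the floor
- wheel1: brass chain wheel (a short spool, two flanges with a groove between), 24 mm across and 13 mm high, about 28 g, flat on the tote's floor; as wheel0
- wheel2: brass chain wheel (a short spool, two flanges with a groove between), 24 mm across and 13 mm high, about 28 g, flat on the tote's floor; as wheel0
- wheel3: brass chain wheel (a short spool, two flanges with a groove between), 24 mm across and 13 mm high, about 28 g, flat on the tote's floor; as wheel0
- stray: the fifth brass chain wheel, the same as the others (24 mm across, 13 mm high), lying flat on the bench to the left or the right of the tote; origin: centre of its underside
- clock: cuckoo clock under assembly: dark wooden house with a gable roof and a round dial, about 260 mm high with its plywood cradle (footprint 150 by 210 mm, roof overhang included), fixed, far to the left or the right of the tote; origin: centre of the cradle's underside. Its side (y above or below 0) tells the corner
- drawers: grey small-parts cabinet with 15 little drawers, 140 by 200 by 210 mm high, fixed, on the other side from the clock; origin: centre of the underside
- cone_a: dark brown pine-cone clock weight with a brass hook, lying on the bench on the other side of the tote from the stray wheel, 85 by 33 by 32 mm high; origin: centre of the underside; leave alone
- cone_b: another pine-cone weight, beyond the tote; leave alone
- driver: screwdriver with a wooden handle, 170 mm long, up to 30 mm high, lying across in front of the robot; origin: underside, mid-length; leave alone
- tape: roll of tan tape lying flat, 100 mm across, 25 mm high; leave alone
- glue: white glue bottle, 52 mm across, 150 mm high, standing far to the right; leave alone
- pendulum: clock pendulum, a brass strip with a dark wooden leaf, 145 mm long, 8 mm high, lying flat; origin: where the strip meets the leaf; leave alone

How it is judged:
By the outcome, as a careful person would: the job done as asked, in the order asked, and still so for the second after the job is handed in, while the arm keeps its last pose, push and grip.
It also fails if it takes over 48 s, if anything falls off the work surface, if the arm or the gripper's body presses on something with over 40 N, if the wrist force passes 120 N, or if a joint passes its speed limit or range.

## Working session

There is one attempt and no reset: what is moved stays moved. The work goes in short steps, Python scripts to look and compute and a tool call to move; the robot and the scene stay as the last step left them, time stands still between calls to the robot, and variables do not carry over. Pictures are saved under pics/ and viewed, at most 10 in all, crops included, and the job is handed in when it is done.

```bash
ls; mkdir -p pics; cat > h.py <<'E'
import numpy as np,cv2
from station import bot
def K(n):
    c=bot.camera_info(n); f=200/np.tan(np.radians(c["vertical_fov"])/2); return c,f
def proj(n,P):
    c,f=K(n); P=np.atleast_2d(P); V=np.array(c["view"]); p=P@V[:3,:3].T+V[:3,3]
    s=np.c_[p[:,0]/-p[:,2],-p[:,1]/-p[:,2]]; r2=(s**2).sum(1,keepdims=True)
    return s*(1+c["k1"]*r2)*f+[c["cx"],c["cy"]]
def unproj(n,uv,z):
    c,f=K(n); uv=np.atleast_2d(uv).astype(float); d=(uv-[c["cx"],c["cy"]])/f; s=d.copy()
    for _ in range(30): s=d/(1+c["k1"]*(s**2).sum(1,keepdims=True))
    V=np.array(c["view"]); R=V[:3,:3]; o=-R.T@V[:3,3]
    ray=np.c_[s[:,0],-s[:,1],-np.ones(len(s))]@R
    return o+ray*((z-o[2])/ray[:,2])[:,None]
def snap(n,name,crop=None,k=1):
    im=bot.read_camera(n); cv2.imwrite(f"pics/{name}_full.png",im)
    if crop: x0,y0,x1,y1=crop; im=im[y0:y1,x0:x1]
    if k!=1: im=cv2.resize(im,None,fx=k,fy=k,interpolation=cv2.INTER_CUBIC)
    cv2.imwrite(f"pics/{name}.png",im)
E
python3 - <<'E'
from h import *
snap("top","top0",k=1.25);snap("scene","sc0",k=1.25)
for n in("top","scene"):print(bot.camera_info(n))
o=bot.get_obs();print(o)
E
```

```text
pics
station.py
{'vertical_fov': 54.04644234528251, 'cx': 322.58538244531684, 'cy': 199.3934444448669, 'k1': -0.09029417184489849, 'view': array([[-0.00740149, -0.99996732,  0.00325087, -0.04181654],
       [ 0.98807192, -0.0068133 ,  0.15384229, -0.55397228],
       [-0.15381512,  0.00435076,  0.98809007, -0.98448956],
       [ 0.        ,  0.        ,  0.        ,  1.        ]])}
{'vertical_fov': 47.81428532730515, 'cx': 316.5395520113987, 'cy': 199.62844933242474, 'k1': -0.1147552148343819, 'view': array([[-0.08334498,  0.99642509, -0.0138081 ,  0.06507581],
       [-0.71890064, -0.05052458,  0.69327421,  0.3576315 ],
       [ 0.69009817,  0.06770758,  0.7205416 , -1.72010443],
       [ 0.        ,  0.        ,  0.        ,  1.        ]])}
{'t': 0.1, 'q': array([-1.42507899,  0.477705  ,  0.02235199,  1.55633668, -0.01149443,
        1.10934071, -0.0830755 ]), 'joint_vel': array([-0.00060062, -0.00284296, -0.00152554, -0.00374369, -0.00109302,
       -0.00075732,  0.00052822]), 'joint_torque': array([ 3.93676164e-03, -5.97754884e+01,  1.61349714e+00, -2.81954545e+01,
        1.28018169e-02,  5.06602402e-03,  2.51227596e-05]), 'eef_pos': array([0.16937598, 0.6528473 , 0.23043819]), 'tool_rot': array([-4.04473714e-05,  1.26548956e-01,  9.91960015e-01, -8.29716584e-04]), 'contact_force': array([ 0.47001713, -0.46059092,  0.22979406]), 'torque': array([ 0.027486  , -0.00213279, -0.03173793]), 'grasp_force': 0.0, 'gripper_width': 1.002486602395687}
```

View pics/top0.png

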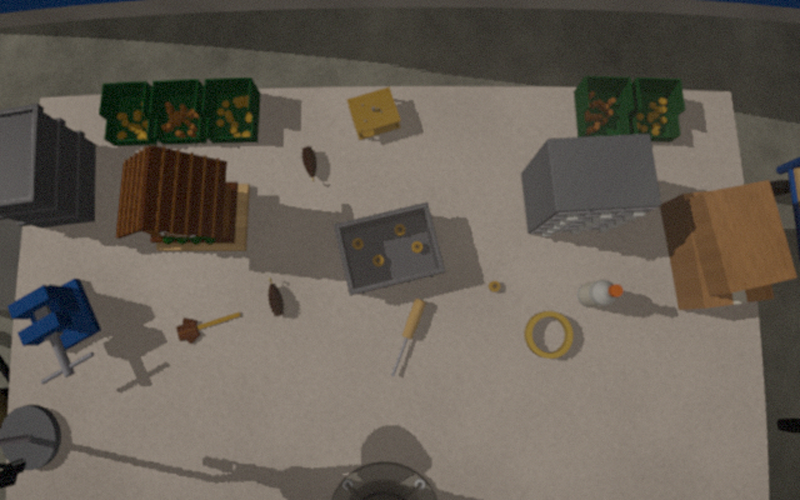

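View pics/sc0.png

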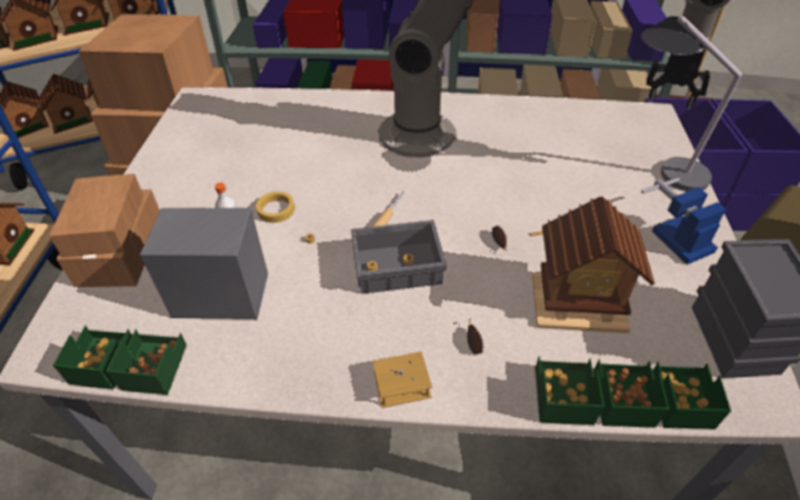

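Clock is on the left (+y), at about (185,200) in the top view, so the corner is near_left. The tote is at about (390,248) and the stray wheel at about (495,287), right of the tote. I'll enlarge this area to measure it.

```bash
python3 - <<'E'
from h import *
im=cv2.imread("pics/top0_full.png")[150:250,260:420]
cv2.imwrite("pics/crop0.png",cv2.resize(im,None,fx=5,fy=5,interpolation=cv2.INTER_CUBIC))
E
```

```text
(no output)
```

View pics/crop0.png

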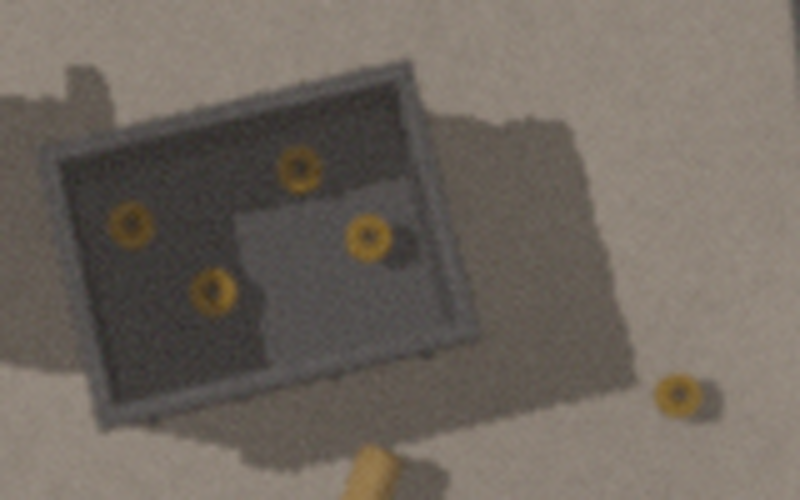

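Outer rim corners in the crop: FL (42,148), FR (410,64), NR (477,335), NL (103,428). The stray is at (678,395). Next I fit the tote's pose.

```bash
python3 - <<'E'
from h import *
from scipy.optimize import least_squares as ls
px=lambda a:np.array(a)/5+[260-.4,150-.4]
C=px([(42,148),(410,64),(477,335),(103,428)])
L=np.array([[75,100],[75,-100],[-75,-100],[-75,100]])/1e3
def pts(p,L=L,z=.072):
    c,s=np.cos(p[2]),np.sin(p[2]);return np.c_[L@np.array([[c,s],[-s,c]])+p[:2],np.full(len(L),z)]
print(unproj("top",C,.072))
r=ls(lambda p:(proj("top",pts(p))-C).ravel(),[.6,0,0.2]);print(r.x,r.fun.round(2))
print("outer corner NL",pts(r.x,np.array([[-.069,.094]]),0))
for nm,q,z in(("stray",[(678,395)],.013),("wheels",[(300,170),(130,225),(213,292),(368,238)],.017)):print(nm,unproj("top",px(q),z))
full=lambda a:np.array(a)/1.25-.4
print("driver",unproj("top",full([(415,300),(397,374)]),.02),"coneA",unproj("top",full([(276,299),(272,280),(285,315)]),.02),"clock",unproj("top",full([(248,184),(248,249)]),.01),"coneB",unproj("top",full([(310,160)]),.02), "tape",unproj("top",full([(549,335)]),.02),"drawers top",unproj("top",full([(553,140),(549,209),(660,204)]),.21))
E
```

```text
[[ 0.60261609  0.09422655  0.072     ]
 [ 0.64561586 -0.09553856  0.072     ]
 [ 0.50450436 -0.1273463   0.072     ]
 [ 0.45880408  0.06154009  0.072     ]]
[ 0.55301696 -0.01677844  0.2275353 ] [-1.29 -0.34  0.66 -1.14  1.5   0.77 -0.87  0.57]
outer corner NL [[0.46459117 0.05923392 0.        ]]
stray [[ 0.47783309 -0.23975633  0.013     ]]
wheels [[ 0.60097678 -0.03813709  0.017     ]
 [ 0.57145008  0.05363297  0.017     ]
 [ 0.5347457   0.00887761  0.017     ]
 [ 0.56347058 -0.0744857   0.017     ]]
driver [[ 0.44964393 -0.06888046  0.02      ]
 [ 0.29655155 -0.02998769  0.02      ]] coneA [[0.45323888 0.2261496  0.02      ]
 [0.49376416 0.2359682  0.02      ]
 [0.4194274  0.20600184 0.02      ]] clock [[0.70974399 0.30070734 0.01      ]
 [0.56276851 0.29396051 0.01      ]] coneB [[0.76024525 0.16066949 0.02      ]] tape [[ 0.37294148 -0.3512346   0.02      ]] drawers top [[ 0.73028585 -0.3214408   0.21      ]
 [ 0.5997316  -0.30585765  0.21      ]
 [ 0.60913736 -0.51465897  0.21      ]]
```

The rows are not in the units I measure in: shifts go in cm and turns go in units of 0.25 rad. I convert before sending: -0.0356 m is -3.56, -0.0341 m is -3.41.

Emit:
tcp_steps([
  [[-3.56, -3.41, 0, 0, 1], [-3.56, -3.41, 0, 0, 1], [-3.56, -3.41, 0, 0, 1], [-3.56, -3.41, 0, 0, 1], [-3.56, -3.41, 0, 0, 1], [-3.56, -3.41, 0, 0, 1], [-3.56, -3.41, 0, 0, 1], [-3.56, -3.41, 0, 0, 1], [-3.56, -3.41, 0, 0, 1], [-3.56, -3.41, 0, 0, 1], [-3.56, -3.41, 0, 0, 0.7], [-3.56, -3.41, 0, 0, 0.6], [-1.2, -4.7, 0, 0, 0.6], [-1.2, -4.7, 0, 0, 0.6], [-1.2, -4.7, 0, 0, 0.6], [-1.2, -4.7, 0, 0, 0.6], [-1.2, -4.7, 0, 0, 0.6], [-1.2, -4.7, 0, 0, 0.6], [-1.2, -4.7, 0, 0, 0.6], [-1.2, -4.7, 0, 0, 0.6]],
], force=25)

```text
t: 2.1
eef_pos: [0.4783, -0.2397, 0.2312]
tool_rot: [-0.0, 0.126, 0.992, 0.0]
contact_force: [1.4, 0.4, -0.4]
gripper_width: 0.599
grasp_force: 0.0
```

```bash
cat >> h.py <<'E'
from scipy.spatial.transform import Rotation as Rot
def togo(target,ydir=None):
    o=bot.get_obs(); w,x,y,z=o["tool_rot"]; R=Rot.from_quat([x,y,z,w]).as_matrix()
    print("t",o["t"],"pos",o["eef_pos"].round(4),"F",o["contact_force"].round(1),"w",round(o["gripper_width"],3),"g",round(o["grasp_force"],1))
    print("tool-frame delta",(R.T@(np.array(target)-o["eef_pos"])).round(4))
    if ydir is not None:
        v=R.T@np.array([np.cos(ydir),np.sin(ydir),0]); a=np.arctan2(-v[0],v[1]); a=(a+np.pi/2)%np.pi-np.pi/2; print("turn",a.round(4))
        R=R@Rot.from_rotvec([0,0,a]).as_matrix(); print("delta after turn",(R.T@(np.array(target)-o["eef_pos"])).round(4))
E
python3 - <<'E'
from h import *
togo([.478,-.240,.002],np.pi/2+.2275)
E
```

```text
t 2.1 pos [ 0.4783 -0.2397  0.2312] F [ 1.4  0.4 -0.4] w 0.599 g 0.0
tool-frame delta [ 2.000e-04 -4.000e-04  2.292e-01]
turn -0.481
delta after turn [ 0.0003 -0.0003  0.2292]
```

Scaled: 0.045 m is 4.5, 0.03 m is 3, -0.121 rad is -0.484.

Emit:
tcp_steps([
  [[0, 0, 4.5, -0.48, 0.6], [0, 0, 4.5, -0.48, 0.6], [0, 0, 4.5, -0.48, 0.6], [0, 0, 4.5, -0.484, 0.6], [0, 0, 3, 0, 0.6], [0, 0, 1.2, 0, 0.6], [0, 0, 0.7, 0, 0.6], [0, 0, 0, 0, 0.6], [0, 0, 0, 0, 0.1], [0, 0, 0, 0, 0.1], [0, 0, 0, 0, 0.1], [0, 0, 0, 0, 0.1], [0, 0, 0, 0, 0.1], [0, 0, 0, 0, 0.1]],
], force=25)

```text
t: 3.5
eef_pos: [0.4799, -0.2384, 0.0038]
tool_rot: [0.001, -0.113, 0.994, -0.0]
contact_force: [-0.9, 1.1, 6.9]
gripper_width: 0.265
grasp_force: 24.3
```

```bash
python3 - <<'E'
from h import *
c,s=np.cos(.2275),np.sin(.2275); p=np.array([.553,-.0168])+np.array([[c,-s],[s,c]])@[-.03,0]; print(p)
togo([*p,.15])
E
```

```text
[ 0.523773   -0.02356628]
t 3.5 pos [ 0.4799 -0.2384  0.0038] F [-0.9  1.1  6.9] w 0.265 g 24.3
tool-frame delta [-0.0915  0.1992 -0.1463]
```

```bash
python3 - <<'E'
from h import *
c,s=np.cos(.2275),np.sin(.2275); p=np.array([.553,-.0168])+np.array([[c,-s],[s,c]])@[-.042,-.012]; print(p)
togo([*p,.13])
E
```

```text
[ 0.51478871 -0.03796359]
t 3.5 pos [ 0.4799 -0.2384  0.0038] F [-0.9  1.1  6.9] w 0.265 g 24.3
tool-frame delta [-0.0795  0.1873 -0.1263]
```

Emit:
tcp_steps([
  [[0, 0, -3, 0, 0.1], [0, 0, -4.8, 0, 0.1], [0, 0, -4.8, 0, 0.1], [-1.59, 3.75, 0, 0, 0.1], [-1.59, 3.75, 0, 0, 0.1], [-1.59, 3.75, 0, 0, 0.1], [-1.59, 3.75, 0, 0, 0.1], [-1.59, 3.75, 0, 0, 0.1], [0, 0, 0, 0, 0.1]],
], force=25)

```text
t: 4.4
eef_pos: [0.5152, -0.0305, 0.1288]
tool_rot: [0.001, -0.118, 0.993, 0.001]
contact_force: [0.1, -0.6, -0.1]
gripper_width: 0.261
grasp_force: 24.7
```

```bash
python3 - <<'E'
from h import *
snap("top","lift",(240,130,440,260),4)
togo([.5148,-.038,.013])
E
```

```text
t 4.45 pos [ 0.5146 -0.034   0.1288] F [0.4 0.4 0.6] w 0.26 g 24.7
tool-frame delta [ 0.0009 -0.0041  0.1158]
```

View pics/lift.png

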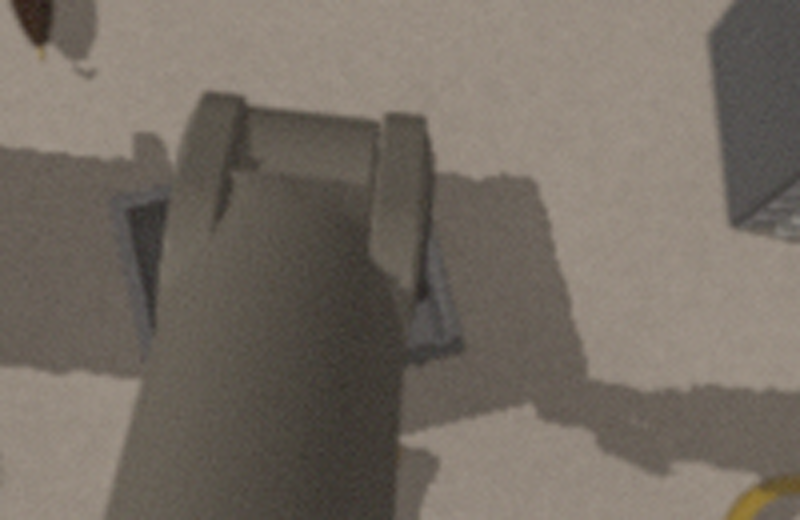

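The stray is gone from the bench and held (opening 0.26). The arm hides the tote's middle. Lower, release and rise.

Emit:
tcp_steps([
  [[0, 0, 4.5, 0, 0.1], [0, 0, 4.5, 0, 0.1], [0, 0, 2, 0, 0.1], [0, 0, 0.6, 0, 0.1], [0, 0, 0, 0, 0.1], [0, 0, 0, 0, 0.1], [0, 0, 0, 0, 0.4], [0, 0, 0, 0, 0.4], [0, 0, 0, 0, 0.4], [0, 0, -3, 0, 0.4], [0, 0, -4.5, 0, 0.4], [0, 0, -4.5, 0, 0.5], [0, 0, -2, 0, 0.6], [0, 0, 0, 0, 0.6]],
], force=25)

```text
t: 5.85
eef_pos: [0.5163, -0.0374, 0.1558]
tool_rot: [0.003, -0.113, 0.994, 0.0]
contact_force: [0.3, 0.5, -1.3]
gripper_width: 0.6
grasp_force: 0.0
```

```bash
python3 - <<'E'
from h import *
c,s=np.cos(.2275),np.sin(.2275); p=np.array([.553,-.0168])+np.array([[c,-s],[s,c]])@[.045,-.095]; print(p)
togo([*p,.15],np.pi/2+.2275)
E
```

```text
[ 0.61826705 -0.09920274]
t 5.85 pos [ 0.5163 -0.0374  0.1558] F [ 0.3  0.5 -1.3] w 0.6 g 0.0
tool-frame delta [-0.0854 -0.0832  0.0064]
turn -0.0003
delta after turn [-0.0854 -0.0832  0.0064]
```

Emit:
tcp_steps([
  [[-2.85, -2.77, 0, 0, 0.6], [-2.85, -2.77, 0, 0, 0.6], [-2.85, -2.77, 0, 0, 0.6], [0, 0, 0, 0, 0.6], [0, 0, 0, 0, 0.6]],
], force=25)

```text
t: 6.35
eef_pos: [0.6154, -0.0996, 0.1508]
tool_rot: [-0.001, -0.113, 0.994, 0.0]
contact_force: [0.4, 0.4, -0.4]
gripper_width: 0.597
grasp_force: 0.0
```

```bash
python3 - <<'E'
from h import *
snap("top","preg",(260,150,420,250),5)
togo([.6183,-.0992,.05])
E
```

```text
t 6.4 pos [ 0.6148 -0.0988  0.151 ] F [-0.3 -1.2 -0.3] w 0.596 g 0.0
tool-frame delta [-0.0036 -0.0013  0.1009]
```

View pics/preg.png

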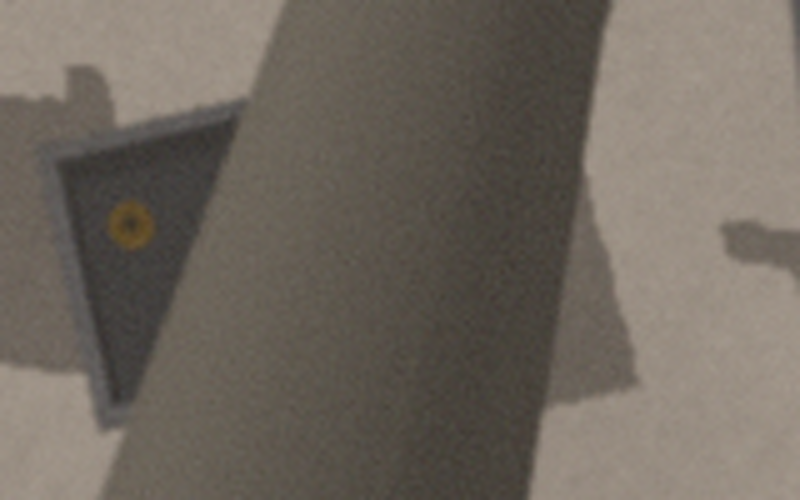

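Tote unmoved (FL (42,148), NL (103,428)), and no wheel is left on the bench at (678,395). Descend onto the right rim and grip.

Emit:
tcp_steps([
  [[-0.36, -0.13, 4.5, 0, 0.6], [0, 0, 4, 0, 0.6], [0, 0, 1.2, 0, 0.6], [0, 0, 0.4, 0, 0.6], [0, 0, 0, 0, 0], [0, 0, 0, 0, 0], [0, 0, 0, 0, 0], [0, 0, 0, 0, 0], [0, 0, 0, 0, 0], [0, 0, 0, 0, 0], [0, 0, 0, 0, 0]],
], force=20)

```text
t: 7.5
eef_pos: [0.6211, -0.0993, 0.0532]
tool_rot: [0.001, -0.113, 0.994, 0.0]
contact_force: [-1.7, 2.1, 7.1]
gripper_width: 0.111
grasp_force: 21.7
```

```bash
python3 - <<'E'
from h import *
togo([.6183,-.0992,.05],np.pi/2+.2275)
E
```

```text
t 7.5 pos [ 0.6211 -0.0993  0.0532] F [-1.7  2.1  7.1] w 0.111 g 21.7
tool-frame delta [0.0027 0.0008 0.0032]
turn -0.0005
delta after turn [0.0027 0.0008 0.0032]
```

```bash
cat > arc.py <<'E'
from h import *
YAW=.2275; TOT=np.array([.553,-.0168,0])
def tcp(th,y0=YAW):
    B=Rot.from_euler('z',y0); T=Rot.from_rotvec(np.radians(th)*np.array([-1,-1,0])/2**.5)
    c=TOT+B.apply([-.069,.094,0]); p=np.array([.045+.069,-.095-.094,.063])
    ex=(B*T).apply([1,0,0]); return c+(B*T).apply(p),np.arctan2(ex[1],ex[0])
def rows(ths):
    P0,y0=tcp(ths[0])
    for a in ths[1:]:
        P,y=tcp(a); d=P-P0; # tool x=-ex dir, y=ey', z=down, at yaw y0
        print(a,[*(np.array([-(d[0]*np.cos(y0)+d[1]*np.sin(y0)),-d[0]*np.sin(y0)+d[1]*np.cos(y0),-d[2],-(y-y0)]).round(4)),0]); P0,y0=P,y
E
python3 - <<'E'
from arc import *
o=bot.get_obs(); print(Rot.from_quat(o["tool_rot"][[1,2,3,0]]).as_matrix().round(3))
rows([0,3,6,9,12,15,18,21,24,27,30,33,36])
E
```

```text
[[-0.974 -0.225  0.003]
 [-0.225  0.974  0.001]
 [-0.003 -0.    -1.   ]]
3 [np.float64(0.0025), np.float64(0.0025), np.float64(-0.0111), np.float64(-0.0007), 0]
6 [np.float64(0.0029), np.float64(0.0029), np.float64(-0.0109), np.float64(-0.0021), 0]
9 [np.float64(0.0033), np.float64(0.0034), np.float64(-0.0107), np.float64(-0.0034), 0]
12 [np.float64(0.0037), np.float64(0.0038), np.float64(-0.0104), np.float64(-0.0049), 0]
15 [np.float64(0.0041), np.float64(0.0042), np.float64(-0.0101), np.float64(-0.0063), 0]
18 [np.float64(0.0044), np.float64(0.0046), np.float64(-0.0098), np.float64(-0.0077), 0]
21 [np.float64(0.0047), np.float64(0.005), np.float64(-0.0095), np.float64(-0.0093), 0]
24 [np.float64(0.005), np.float64(0.0054), np.float64(-0.0091), np.float64(-0.0108), 0]
27 [np.float64(0.0053), np.float64(0.0058), np.float64(-0.0087), np.float64(-0.0124), 0]
30 [np.float64(0.0055), np.float64(0.0062), np.float64(-0.0083), np.float64(-0.0141), 0]
33 [np.float64(0.0057), np.float64(0.0066), np.float64(-0.0078), np.float64(-0.0158), 0]
36 [np.float64(0.0058), np.float64(0.007), np.float64(-0.0074), np.float64(-0.0177), 0]
```

Go to 15° first, two rows per 3°.

Emit:
tcp_steps([
  [[0.12, 0.12, -0.56, 0, 0], [0.13, 0.13, -0.55, -0.004, 0], [0.14, 0.14, -0.55, -0.004, 0], [0.15, 0.15, -0.54, -0.004, 0], [0.16, 0.17, -0.54, -0.008, 0], [0.17, 0.17, -0.53, -0.008, 0], [0.18, 0.19, -0.52, -0.008, 0], [0.19, 0.19, -0.52, -0.012, 0], [0.2, 0.21, -0.51, -0.012, 0], [0.21, 0.21, -0.5, -0.012, 0], [0, 0, 0, 0, 0], [0, 0, 0, 0, 0]],
], force=20)

```text
t: 8.7
eef_pos: [0.5999, -0.087, 0.1046]
tool_rot: [0.0, -0.122, 0.992, 0.0]
contact_force: [-0.2, 0.2, -3.0]
gripper_width: 0.113
grasp_force: 21.3
```

```bash
python3 - <<'E'
from h import *
snap("scene","tip15",(260,150,420,260),5)
togo([.6,-.1,.1])
E
```

```text
t 8.75 pos [ 0.5998 -0.087   0.1044] F [ 0.8  0.9 -3.5] w 0.114 g 22.1
tool-frame delta [ 0.003  -0.0126  0.0044]
```

View pics/tip15.png

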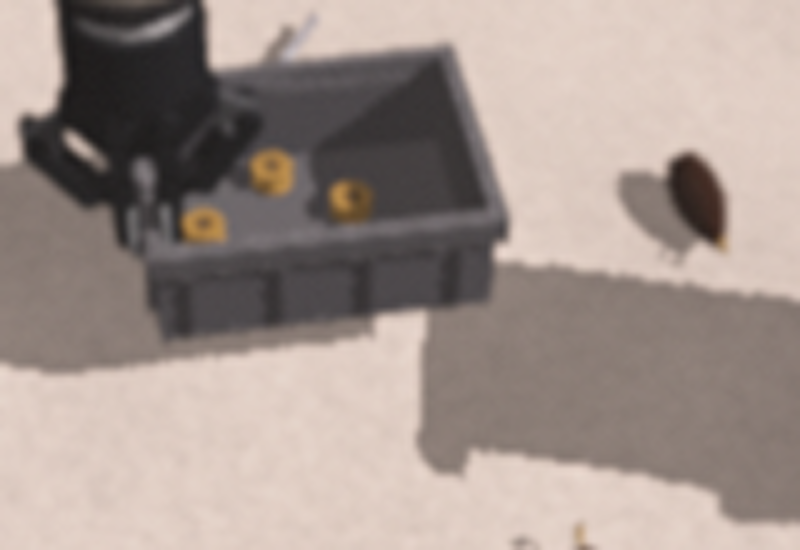

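```bash
cat > fit.py <<'E'
from arc import *
from scipy.optimize import least_squares as ls
def fit(obs,cam,crop,k,grip=None):
    # obs: list of (tote point mm, crop pixel); grip: world point of the collar at tote (45,-95,63)
    L=np.array([o[0] for o in obs])/1e3; U=(np.array([o[1] for o in obs],float)+.5)/k-.5+crop
    def T(v,P): return Rot.from_rotvec(v[3:]).apply(P)+v[:3]
    def f(v):
        r=(proj(cam,T(v,L))-U).ravel()
        if grip is not None: r=np.r_[r,(T(v,np.array([[.045,-.095,.063]]))[0]-grip)/.0035]
        return r
    r=ls(f,[*TOT[:2],.02,-.1,-.1,YAW],loss="soft_l1"); v=r.x
    print("res px",f(v).round(2)); R=Rot.from_rotvec(v[3:]).as_matrix()
    print("tilt",np.degrees(np.arccos(R[2,2])).round(1),"pitch(far up)",np.degrees(np.arcsin(R[2,0])).round(1),"roll(right up)",np.degrees(np.arcsin(-R[2,1])).round(1),"yaw",np.arctan2(R[1,0],R[0,0]).round(3))
    for n,p in dict(NL=(-69,94,0),NR=(-69,-94,0),FL=(69,94,0),FR=(69,-94,0)).items(): print(n,T(v,np.array([p])/1e3)[0].round(4))
E
python3 - <<'E'
from fit import *
fit([((75,100,72),(509,225)),((-75,100,72),(448,44)),((69,94,0),(491,299)),((69,-94,0),(163,338))],"scene",[260,150],5,np.array([.5998,-.087,.1144]))
E
```

```text
res px [ 0.77 -0.87  0.33 -0.44 -0.81  0.72 -0.47  0.51 -0.11  0.15 -0.14]
tilt 2.6 pitch(far up) -0.6 roll(right up) 2.5 yaw 0.265
NL [0.4399 0.063  0.044 ]
NR [ 0.4892 -0.1182  0.0522]
FL [0.5731 0.0991 0.0424]
FR [ 0.6224 -0.0821  0.0507]
```

The fit shows the tote lifted nearly level (tilt 2.6°) rather than tipping, because the flush 20 N rim grip stops it turning. I'll set it back down and regrasp at the far-right corner. Closing along the diagonal there leaves a single tilt axis, pointing straight at near_left.

The rows are not in the units I measure in: shifts go in cm and turns go in units of 0.25 rad. I convert before sending: -0.045 m is -4.5, -0.03 m is -3, 0.009 rad is 0.036.

Emit:
tcp_steps([
  [[-0.83, -0.84, 0, 0.036, 0], [-0.82, -0.84, 0, 0.036, 0], [0, 0, 1.5, 0, 0], [0, 0, 1.5, 0, 0], [0, 0, 1.2, 0, 0], [0, 0, 0.6, 0, 0], [0, 0, 0.4, 0, 0], [0, 0, 0, 0, 0], [0, 0, 0, 0, 0.3], [0, 0, 0, 0, 0.6], [0, 0, 0, 0, 0.6], [0, 0, -3, 0, 0.6], [0, 0, -4.5, 0, 0.6], [0, 0, -4.5, 0, 0.6], [0, 0, 0, 0, 0.6]],
], force=20)

```text
t: 10.25
eef_pos: [0.624, -0.1005, 0.1792]
tool_rot: [0.006, -0.113, 0.994, -0.001]
contact_force: [0.7, -0.7, -0.1]
gripper_width: 0.604
grasp_force: 0.0
```

```bash
python3 - <<'E'
from h import *
snap("scene","down",(260,150,420,260),5)
togo([.6,-.1,.1])
E
```

```text
t 10.3 pos [ 0.6223 -0.0999  0.1761] F [-0.2  0.2 -0.7] w 0.596 g 0.0
tool-frame delta [0.0223 0.005  0.076 ]
```

View pics/down.png

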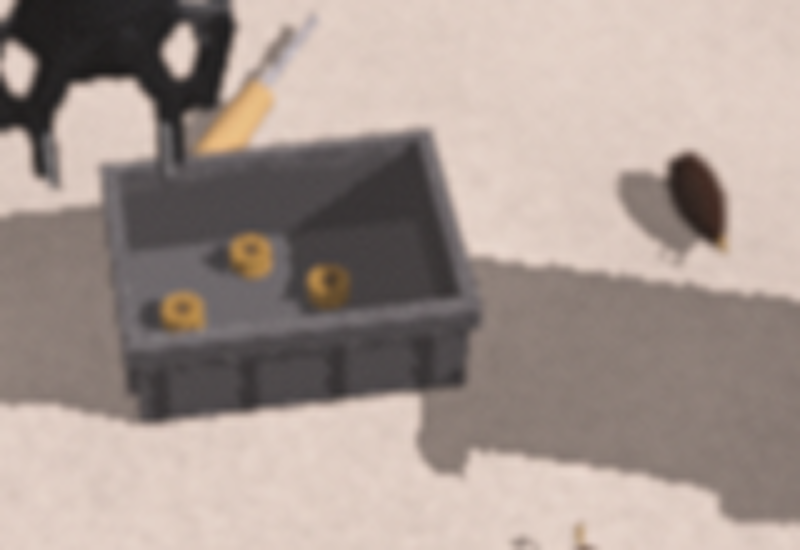

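The tote is flat again with the stray inside. Three wheels are visible at (182,312), (250,255) and (328,285), and the two far ones are hidden behind the far rim. Rim corners: NR (103,168), NL (432,132), FL (480,310), FR (128,352).

```bash
python3 - <<'E'
from fit import *
U=(np.array([(480,312),(128,350),(103,168),(432,131)])+.5)/5-.5+[260,150]
L=np.array([[75,100],[75,-100],[-75,-100],[-75,100]])/1e3
def pts(p,L=L,z=.072):
    c,s=np.cos(p[2]),np.sin(p[2]);return np.c_[L@np.array([[c,s],[-s,c]])+p[:2],np.full(len(L),z)]
r=ls(lambda p:(proj("scene",pts(p))-U).ravel(),[.55,0,.2]);p=r.x;print(p,r.fun.round(2))
g=pts(p,np.array([[.067,-.092]]))[0]; print("corner",g)
togo([g[0],g[1],.15],p[2]-np.pi/4)
E
```

```text
[ 0.55678004 -0.01687743  0.22470999] [ 1.    0.03 -0.89  0.78 -0.55 -0.69  0.46 -0.51]
corner [ 0.64259536 -0.09163525  0.072     ]
t 10.3 pos [ 0.6223 -0.0999  0.1761] F [-0.2  0.2 -0.7] w 0.596 g 0.0
tool-frame delta [-0.0215  0.0035  0.0263]
turn -0.783
delta after turn [-0.0177 -0.0126  0.0263]
```

Scaled: -0.0177 m is -1.77, -0.0126 m is -1.26, -0.13 rad is -0.52.

Emit:
tcp_steps([
  [[0, 0, 0, -0.52, 0.6], [0, 0, 0, -0.52, 0.6], [0, 0, 0, -0.52, 0.6], [0, 0, 0, -0.52, 0.6], [0, 0, 0, -0.52, 0.6], [0, 0, 0, -0.532, 0.6], [-1.77, -1.26, 2, 0, 0.6], [0, 0, 0, 0, 0.6], [0, 0, 0, 0, 0.6]],
], force=20)

```text
t: 11.2
eef_pos: [0.639, -0.0907, 0.1508]
tool_rot: [-0.001, -0.484, 0.875, 0.001]
contact_force: [-0.3, -0.3, -0.4]
gripper_width: 0.601
grasp_force: 0.0
```

```bash
python3 - <<'E'
from h import *
togo([.6425,-.0915,.055],.2247-np.pi/4); print(bot.get_obs()["q"].round(2))
E
```

```text
t 11.2 pos [ 0.639  -0.0907  0.1508] F [-0.3 -0.3 -0.4] w 0.601 g 0.0
tool-frame delta [-0.0014 -0.0037  0.0958]
turn 0.0006
delta after turn [-0.0014 -0.0037  0.0958]
[-0.11  0.52  0.21  1.71 -0.13  0.93  2.74]
```

Scaled: 0.045 m is 4.5, 0.035 m is 3.5.

Emit:
tcp_steps([
  [[-0.14, -0.37, 4.5, 0, 0.6], [0, 0, 3.5, 0, 0.6], [0, 0, 1.2, 0, 0.6], [0, 0, 0.4, 0, 0.6], [0, 0, 0, 0, 0.3], [0, 0, 0, 0, 0], [0, 0, 0, 0, 0], [0, 0, 0, 0, 0], [0, 0, 0, 0, 0], [0, 0, 0, 0, 0]],
], force=20)

```text
t: 12.2
eef_pos: [0.6446, -0.092, 0.0583]
tool_rot: [0.001, -0.484, 0.875, -0.0]
contact_force: [-3.2, 0.2, 6.6]
gripper_width: 0.268
grasp_force: 18.1
```

Emit:
tcp_steps([
  [[0, 0, -1, 0, 0], [0, 0, -1, 0, 0], [0, 0, -1, 0, 0], [0, 0, -1, 0, 0], [0, 0, 0, 0, 0], [0, 0, 0, 0, 0]],
], force=20)

```text
t: 12.8
eef_pos: [0.644, -0.092, 0.0968]
tool_rot: [0.0, -0.484, 0.875, -0.0]
contact_force: [-0.3, 0.7, -3.7]
gripper_width: 0.266
grasp_force: 23.2
```

```bash
python3 - <<'E'
from h import *
snap("scene","corner",(250,140,410,250),5)
togo([.6,-.1,.1])
E
```

```text
t 12.85 pos [ 0.6436 -0.0919  0.0963] F [ 1.2 -1.  -4. ] w 0.27 g 23.3
tool-frame delta [ 0.0301  0.0326 -0.0037]
```

View pics/corner.png

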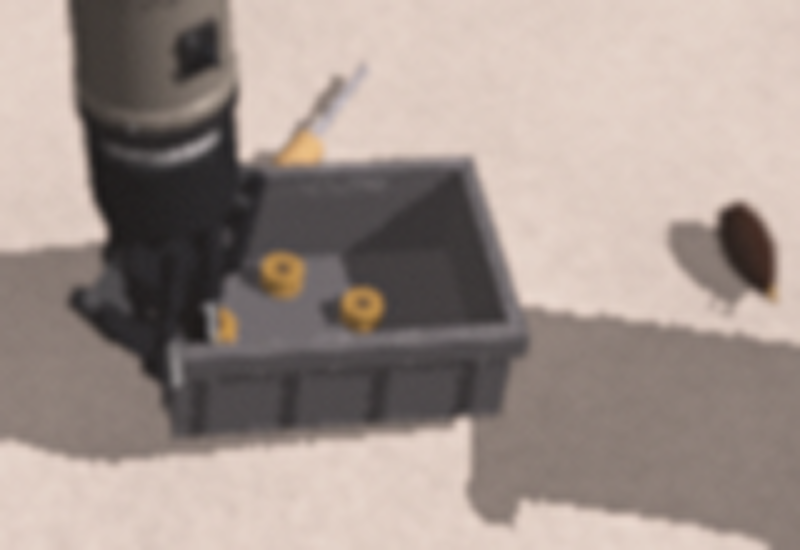

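```bash
sed -i 's/,grip=None)/,grip=None,gp=(.0665,-.0915,.063))/; s/np.array(\[\[.045,-.095,.063\]\])/np.array([gp])/' fit.py; python3 - <<'E'
from fit import *
fit([((75,100,72),(528,333)),((-75,100,72),(473,158)),((69,94,0),(503,412)),((69,-94,0),(172,435))],"scene",[250,140],5,np.array([.6436,-.0919,.103]))
E
```

```text
res px [ 0.73 -0.35  0.04 -0.4  -0.48  0.68  0.02  0.36 -0.25 -0.33  0.11]
tilt 6.5 pitch(far up) 2.0 roll(right up) 6.2 yaw 0.254
NL [0.4698 0.0456 0.0161]
NR [ 0.5161 -0.1355  0.0363]
FL [0.6033 0.0802 0.0209]
FR [ 0.6496 -0.1008  0.0411]
```

It sags the right way here: 6.5° with near_left lowest. I'll lower it a little and ease the grip in small increments.

Emit:
tcp_steps([
  [[0, 0, 0.6, 0, 0.26], [0, 0, 0, 0, 0.27], [0, 0, 0, 0, 0.27]],
], force=20)

```text
t: 13.15
eef_pos: [0.6433, -0.0919, 0.0896]
tool_rot: [-0.001, -0.484, 0.875, 0.0]
contact_force: [-0.3, -0.1, -3.5]
gripper_width: 0.267
grasp_force: 19.8
```

Emit:
tcp_steps([
  [[0, 0, 0, 0, 0.28], [0, 0, 0, 0, 0.28]],
], force=20)

```text
t: 13.35
eef_pos: [0.6437, -0.0918, 0.0905]
tool_rot: [-0.0, -0.484, 0.875, 0.0]
contact_force: [-0.5, 0.5, -2.8]
gripper_width: 0.28
grasp_force: 11.7
```

Emit:
tcp_steps([
  [[0, 0, 0, 0, 0.29], [0, 0, 0, 0, 0.29]],
], force=20)

```text
t: 13.55
eef_pos: [0.6438, -0.0918, 0.0906]
tool_rot: [-0.0, -0.484, 0.875, 0.0]
contact_force: [-0.9, 0.4, -2.8]
gripper_width: 0.291
grasp_force: 5.8
```

Opening tracks the command and force eases to 6 N. Follow the arc: height and inward motion at 0.30 opening.

Emit:
tcp_steps([
  [[0, 0.18, -0.37, 0, 0.295], [0, 0.18, -0.37, 0, 0.3], [0, 0.19, -0.36, 0, 0.3], [0, 0.19, -0.36, 0, 0.3]],
], force=20)

```text
t: 13.95
eef_pos: [0.6377, -0.0879, 0.1057]
tool_rot: [0.0, -0.484, 0.875, -0.0]
contact_force: [0.4, 0.5, -2.0]
gripper_width: 0.302
grasp_force: 2.9
```

Emit:
tcp_steps([
  [[0, 0.2, -0.36, 0, 0.3], [0, 0.2, -0.36, 0, 0.3], [0, 0.2, -0.36, 0, 0.3], [0, 0, 0, 0, 0.3]],
], force=20)

```text
t: 14.35
eef_pos: [0.6327, -0.0847, 0.1166]
tool_rot: [0.0, -0.484, 0.875, -0.0]
contact_force: [1.2, -0.3, -2.7]
gripper_width: 0.303
grasp_force: 4.0
```

```bash
cat > seg.py <<'E'
from h import *
def wheels(n):
    im=bot.read_camera(n); h=cv2.cvtColor(im,cv2.COLOR_BGR2HSV); m=cv2.inRange(h,(12,110,60),(30,255,255))
    k,_,st,ce=cv2.connectedComponentsWithStats(m)
    for i in range(1,k):
        if st[i,4]>5 and 230<ce[i,0]<430 and 130<ce[i,1]<280: print(n,st[i],ce[i].round(1))
    return im
E
python3 - <<'E'
from seg import *
wheels("scene"); togo([.6,-.1,.1])
E
```

```text
scene [307 167   6   5  18] [309.6 169.5]
scene [302 191   8   8  54] [305.6 194.6]
scene [318 199   8   3  22] [321.5 200.1]
t 14.4 pos [ 0.6328 -0.0848  0.1163] F [ 1.   0.1 -1.5] w 0.302 g 4.0
tool-frame delta [0.0303 0.0197 0.0163]
```

Emit:
tcp_steps([
  [[0, 0.22, -0.34, 0, 0.3], [0, 0.22, -0.34, 0, 0.3], [0, 0.23, -0.34, 0, 0.3], [0, 0.23, -0.34, 0, 0.3], [0, 0, 0, 0, 0.3]],
], force=20)

```text
t: 14.9
eef_pos: [0.6248, -0.0797, 0.1301]
tool_rot: [0.0, -0.484, 0.875, -0.0]
contact_force: [0.7, -0.8, -1.1]
gripper_width: 0.298
grasp_force: 5.3
```

Emit:
tcp_steps([
  [[0, 0.25, -0.33, 0, 0.3], [0, 0.25, -0.33, 0, 0.3], [0, 0.25, -0.33, 0, 0.3], [0, 0.25, -0.32, 0, 0.3], [0, 0, 0, 0, 0.3], [0, 0, 0, 0, 0.3]],
], force=20)

```text
t: 15.5
eef_pos: [0.6161, -0.0744, 0.1425]
tool_rot: [-0.0, -0.484, 0.875, 0.0]
contact_force: [-1.0, -0.5, -2.2]
gripper_width: 0.299
grasp_force: 5.8
```

```bash
python3 - <<'E'
from seg import *
wheels("scene"); togo([.6,-.1,.1])
snap("scene","t24",(250,140,410,250),5)
E
```

```text
scene [425 185  10   3  16] [429.9 186.1]
scene [317 188  23   7 102] [327.4 191.2]
t 15.55 pos [ 0.616  -0.0744  0.1424] F [-0.3  0.1 -2.6] w 0.301 g 5.8
tool-frame delta [ 0.0302 -0.      0.0424]
```

View pics/t24.png

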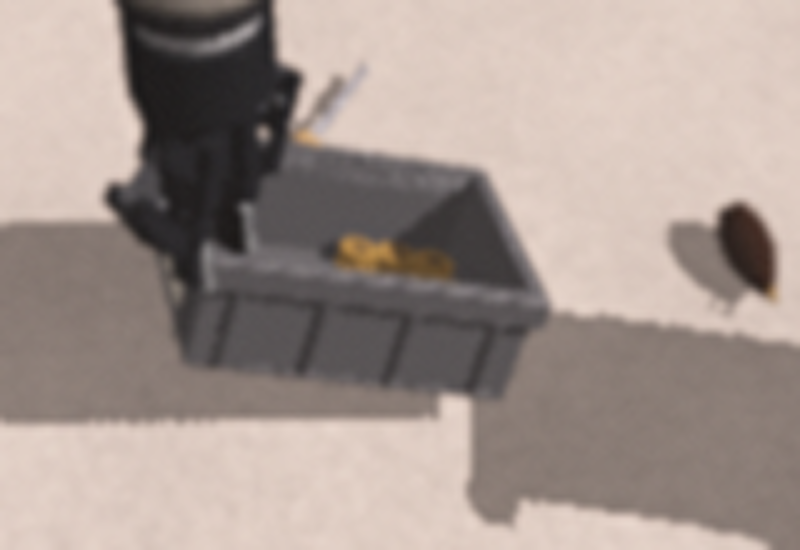

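It is tipping well, with the wheels sliding together at (340–455, 235–280). Fit the pose.

```bash
python3 - <<'E'
from fit import *
fit([((75,100,72),(550,302)),((-75,100,72),(484,168)),((69,94,0),(506,398)),((69,-94,0),(182,362))],"scene",[250,140],5,np.array([.616,-.0744,.149]))
E
```

```text
res px [ 0.86 -0.43  0.06  0.03 -0.8   0.26  0.14 -0.12  0.25 -0.31 -0.25]
tilt 23.0 pitch(far up) 12.8 roll(right up) 18.8 yaw 0.296
NL [4.711e-01 4.130e-02 3.000e-04]
NR [ 0.5096 -0.1324  0.061 ]
FL [0.5998 0.0805 0.0309]
FR [ 0.6384 -0.0932  0.0915]
```

Emit:
tcp_steps([
  [[0, 0.26, -0.32, 0, 0.3], [0, 0.27, -0.31, 0, 0.3], [0, 0.27, -0.31, 0, 0.3], [0, 0.28, -0.3, 0, 0.3], [0, 0.28, -0.3, 0, 0.3], [0, 0.29, -0.29, 0, 0.3], [0, 0.29, -0.29, 0, 0.3], [0, 0, 0, 0, 0.3]],
], force=20)

```text
t: 16.4
eef_pos: [0.6005, -0.0644, 0.1647]
tool_rot: [0.001, -0.484, 0.875, -0.0]
contact_force: [2.1, -1.3, 0.6]
gripper_width: 0.3
grasp_force: 2.0
```

Emit:
tcp_steps([
  [[0, 0.3, -0.28, 0, 0.3], [0, 0.3, -0.28, 0, 0.3], [0, 0.3, -0.28, 0, 0.3], [0, 0.31, -0.27, 0, 0.3], [0, 0.31, -0.27, 0, 0.3], [0, 0.31, -0.26, 0, 0.3], [0, 0, 0, 0, 0.3], [0, 0, 0, 0, 0.3], [0, 0, 0, 0, 0.3], [0, 0, 0, 0, 0.3], [0, 0, 0, 0, 0.3]],
], force=20)

```text
t: 17.5
eef_pos: [0.5845, -0.0548, 0.1801]
tool_rot: [-0.0, -0.484, 0.875, -0.0]
contact_force: [1.6, -1.6, 2.1]
gripper_width: 0.3
grasp_force: 2.2
```

```bash
python3 - <<'E'
from seg import *
wheels("scene"); im=wheels("top"); togo([.6,-.1,.1])
snap("scene","t36")
a=cv2.imread("pics/t36_full.png")[140:240,250:410];b=im[140:240,260:420]
cv2.imwrite("pics/fin.png",cv2.resize(np.vstack([a,b]),None,fx=3,fy=3,interpolation=cv2.INTER_CUBIC))
E
```

```text
scene [425 185  10   3  17] [429.9 186.2]
top [277 198  10  10  65] [282.  202.3]
top [283 217   2   5   6] [283.5 219. ]
t 17.6 pos [ 0.5845 -0.0547  0.1801] F [ 1.9 -2.4  2.5] w 0.305 g 2.2
tool-frame delta [ 0.0301 -0.0372  0.0801]
```

View pics/fin.png

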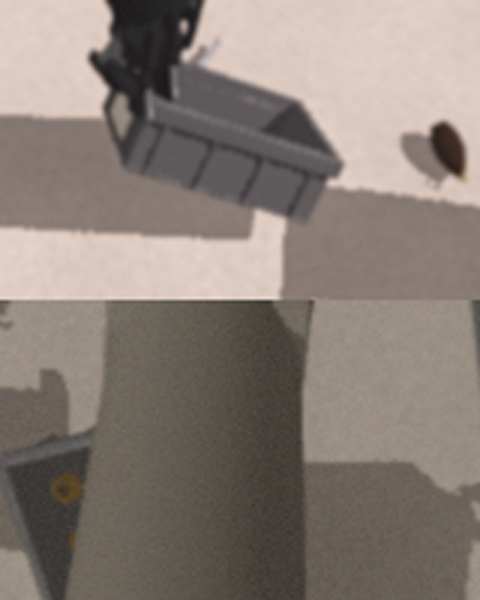

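```bash
cat >> fit.py <<'E'
    Ri=R
    def tf(cam,uv,h=.017):
        # ray/plane z_tote=h
        a=unproj(cam,[uv],0.)[0]; b=unproj(cam,[uv],.3)[0]
        A=R.T@(a-v[:3]); Bq=R.T@(b-v[:3]); s=(h-A[2])/(Bq[2]-A[2]); return (A+s*(Bq-A)).round(4)
    return v,R,tf
E
python3 - <<'E'
from fit import *
v,R,tf=fit([((75,100,72),(344,161)),((-75,100,72),(299,100)),((69,94,0),(307,222)),((69,-94,0),(127,172))],"scene",[250,140],3,np.array([.5845,-.0547,.186]))
print(tf("top",(282,202.3)),tf("top",(283.5,219)))
print(proj("top",v[:3]+np.array([[.075,.1,.072],[-.075,.1,.072]])@R.T))
togo([0,0,0])
E
```

```text
res px [ 0.99 -0.19 -0.3  -0.    0.04  0.2  -0.53 -1.03  0.71  0.04 -1.09]
tilt 34.8 pitch(far up) 19.4 roll(right up) 27.7 yaw 0.344
NL [ 0.4685  0.0416 -0.0007]
NR [ 0.4947 -0.1229  0.0866]
FL [0.591  0.0854 0.0452]
FR [ 0.6172 -0.079   0.1325]
[0.0227 0.0741 0.017 ] [-0.0217  0.0878  0.017 ]
[[256.11918408 191.97975208]
 [277.06272418 246.6757597 ]]
t 17.65 pos [ 0.5845 -0.0547  0.1801] F [ 2.4 -1.9  1.5] w 0.3 g 2.2
tool-frame delta [0.2645 0.5241 0.1801]
```

The corner rests at z≈0 with tilt 34.8°, but roll exceeds pitch and a wheel still shows at tote (23,74) along the left wall. I'll firm the grip, then turn the tool slightly to raise the far-left side, which evens the slope.

Emit:
tcp_steps([
  [[0, 0, 0, 0, 0.29], [0, 0, 0, 0, 0.28], [0, 0, 0, 0, 0.2], [0, 0, 0, 0, 0.2]],
], force=20)

```text
t: 18.05
eef_pos: [0.5839, -0.0544, 0.1798]
tool_rot: [-0.0, -0.484, 0.875, 0.0]
contact_force: [0.2, -0.9, 1.1]
gripper_width: 0.201
grasp_force: 1.2
```

Emit:
tcp_steps([
  [[0, 0, -0.1, -0.12, 0.2], [0, 0, -0.1, -0.12, 0.2], [0, 0, -0.1, -0.12, 0.2], [0, 0, 0, -0.12, 0.2], [0, 0, 0, 0, 0.2], [0, 0, 0, 0, 0.2]],
], force=20)

```text
t: 18.65
eef_pos: [0.5842, -0.0545, 0.183]
tool_rot: [-0.0, -0.535, 0.845, 0.0]
contact_force: [0.6, -0.0, -0.1]
gripper_width: 0.201
grasp_force: 0.0
```

```bash
python3 - <<'E'
from seg import *
wheels("top"); togo([.6,-.1,.1]); print(bot.get_obs()["q"].round(2))
snap("scene","a1");snap("top","a2")
a=cv2.imread("pics/a1_full.png")[140:240,250:410];b=cv2.imread("pics/a2_full.png")[140:240,230:390]
cv2.imwrite("pics/a.png",cv2.resize(np.vstack([a,b]),None,fx=3,fy=3,interpolation=cv2.INTER_CUBIC))
E
```

```text
t 18.7 pos [ 0.5843 -0.0545  0.1831] F [ 0.6  0.1 -0.2] w 0.197 g 0.0
tool-frame delta [ 0.0344 -0.0337  0.083 ]
[-0.16  0.39  0.19  1.83 -0.09  0.93  2.77]
```

Grip reading is 0 N, so the tote has probably slipped out of the fingers. I've used my 10 pictures, so from here I measure numerically, with edge alignment of the tote model checked on earlier images.

```bash
cat > ea.py <<'E'
from h import *
from scipy.optimize import minimize
S=[]
def seg(a,b): S.append((np.array(a,float),np.array(b,float)))
for z,X,Y in((72,75,100),(72,65,90)):
    c=[(X,Y,z),(X,-Y,z),(-X,-Y,z),(-X,Y,z)]
    for i in range(4): seg(c[i],c[(i+1)%4])
EXTRA={"scene":[((69,94,0),(69,-94,0)),((75,100,54),(75,-100,54))],"top":[]}
def pts(cam):
    E=S+[(np.array(a,float),np.array(b,float)) for a,b in EXTRA[cam]]
    return np.concatenate([a+(b-a)*np.linspace(.03,.97,60)[:,None] for a,b in E])/1e3
def grad(im):
    g=cv2.cvtColor(im,cv2.COLOR_BGR2GRAY).astype(np.float32)
    g=cv2.GaussianBlur(g,(0,0),1.0); m=np.hypot(cv2.Sobel(g,5,1,0),cv2.Sobel(g,5,0,1)); m=np.minimum(m,80)
    return m
def fitpose(ims,x0,flat,tries=40,seed=0,spread=(.02,.02,.01,.12,.12,.08)):
    G={c:[cv2.GaussianBlur(grad(i),(0,0),s) for s in(2.5,.7)] for c,i in ims.items()}; P={c:pts(c) for c in ims}
    def pose(x): return Rot.from_euler('ZYX',[x[3],-x[4],-0+x[5]]),x[:3]   # yaw, pitch(far up), roll(left.. )
    def cost(x,l):
        if flat: x=np.array([x[0],x[1],0,x[2],0,0])
        R,t=pose(x); s=0
        for c in G:
            uv=proj(c,R.apply(P[c])+t).astype(np.float32); s-=cv2.remap(G[c][l],uv[:,0].reshape(-1,1),uv[:,1].reshape(-1,1),cv2.INTER_LINEAR).mean()
        return s
    rng=np.random.default_rng(seed); best=None; x0=np.array(x0); sp=np.array(spread)
    if flat: x0=x0[[0,1,3]]; sp=sp[[0,1,3]]
    R=[]
    for k in range(tries):
        x=x0+(rng.uniform(-1,1,len(x0))*sp if k else 0)
        sim=np.vstack([x]+[x+np.eye(len(x))[i]*sp[i]*.5 for i in range(len(x))])
        r=minimize(cost,x,args=(0,),method="Nelder-Mead",options=dict(maxiter=400,initial_simplex=sim))
        r=minimize(cost,r.x,args=(1,),method="Nelder-Mead",options=dict(maxiter=400)); R.append(r)
    r=min(R,key=lambda r:r.fun); x=r.x
    if flat: x=np.array([x[0],x[1],0,x[2],0,0])
    Rm,t=pose(x); M=Rm.as_matrix()
    print("score",round(r.fun,2),"runner",sorted(q.fun for q in R)[1:4],"x",x.round(3),"tilt",np.degrees(np.arccos(M[2,2])).round(1),"pitch",np.degrees(np.arcsin(M[2,0])).round(1),"roll",np.degrees(np.arcsin(-M[2,1])).round(1))
    for n,p in dict(NL=(-69,94,0),NR=(-69,-94,0),FL=(69,94,0),FR=(69,-94,0)).items(): print(n,(M@(np.array(p)/1e3)+t).round(4))
    return t,M
E
python3 - <<'E'
from ea import *
import seg
L=lambda n:cv2.imread(f"pics/{n}_full.png")
fitpose({"scene":L("down")},[.55,0,0,.2,0,0],True,15)
fitpose({"scene":L("t24")},[.55,0,.04,.25,.2,-.3],False,30)
print("--now flat"); fitpose({"scene":L("a1"),"top":L("a2")},[.53,0,0,.25,0,0],True,40,spread=(.05,.05,.01,.2,.1,.1))
print("--now tilted"); fitpose({"scene":L("a1"),"top":L("a2")},[.53,0,.06,.3,.34,-.48],False,40)
seg.wheels("scene")
E
```

```text
Traceback (most recent call last):
  File "ea.py", line 31, in fitpose
    r=minimize(cost,x,args=(0,),method="Nelder-Mead",options=dict(maxiter=400,initial_simplex=sim))
  File "ea.py", line 23, in cost
    uv=proj(c,R.apply(P[c])+t).astype(np.float32); s-=cv2.remap(G[c][l],uv[:,0].reshape(-1,1),uv[:,1].reshape(-1,1),cv2.INTER_LINEAR).mean()
       ~~~~^^^^^^^^^^^^^^^^^^^
  File "h.py", line 6, in proj
    c,f=K(n); P=np.atleast_2d(P); V=np.array(c["view"]); p=P@V[:3,:3].T+V[:3,3]
        ~^^^
  File "h.py", line 4, in K
    c=bot.camera_info(n); f=200/np.tan(np.radians(c["vertical_fov"])/2); return c,f
ValueError: time passes only in moves, steps and waits
```

```bash
sed -i 's/^def K(n):/import functools\n@functools.lru_cache\ndef K(n):/' h.py; cat > now.py <<'E'
from ea import *
import seg
L=lambda n:cv2.imread(f"pics/{n}_full.png")
E
python3 - <<'E'
from now import *
fitpose({"scene":L("down")},[.55,0,0,.2,0,0],True,10)
fitpose({"scene":L("t24")},[.55,0,.04,.25,.2,-.3],False,20)
print("--now flat"); fitpose({"scene":L("a1"),"top":L("a2")},[.53,0,0,.25,0,0],True,40,spread=(.05,.05,.01,.2,.1,.1))
print("--now tilted"); fitpose({"scene":L("a1"),"top":L("a2")},[.53,0,.06,.3,.34,-.48],False,30)
seg.wheels("scene")
E
```

```text
score -62.77 runner [np.float64(-62.76625061035156), np.float64(-62.764102935791016), np.float64(-62.75948715209961)] x [ 0.554 -0.019  0.     0.216  0.     0.   ] tilt 0.0 pitch 0.0 roll -0.0
NL [0.4662 0.0584 0.    ]
NR [ 0.5065 -0.1252  0.    ]
FL [0.601 0.088 0.   ]
FR [ 0.6413 -0.0957  0.    ]
score -63.41 runner [np.float64(-62.35729217529297), np.float64(-61.95911407470703), np.float64(-61.922218322753906)] x [ 0.69  -0.002  0.195  1.097 -0.369 -0.895] tilt 54.3 pitch -21.2 roll 46.7
NL [ 0.5959 -0.0564  0.1519]
NR [ 0.7247 -0.063   0.2887]
FL [0.6546 0.0581 0.1021]
FR [0.7835 0.0515 0.2389]
--now flat
score -80.94 runner [np.float64(-80.93009185791016), np.float64(-80.92977905273438), np.float64(-80.91896057128906)] x [ 0.535 -0.047  0.     0.     0.     0.   ] tilt 0.0 pitch 0.0 roll -0.0
NL [0.4659 0.0468 0.    ]
NR [ 0.4659 -0.1412  0.    ]
FL [0.6039 0.0469 0.    ]
FR [ 0.6039 -0.1411  0.    ]
--now tilted
score -86.57 runner [np.float64(-85.02916717529297), np.float64(-84.57147979736328), np.float64(-84.33641815185547)] x [ 0.619 -0.037  0.1    0.009  0.724  0.211] tilt 42.9 pitch 41.5 roll -9.0
NL [0.5533 0.0541 0.0695]
NR [ 0.5809 -0.1295  0.04  ]
FL [0.6567 0.055  0.1609]
FR [ 0.6843 -0.1286  0.1314]
scene [309 167   4   7  18] [310.4 169.8]
scene [425 185  10   3  16] [429.9 186.1]
scene [315 191   8   7  50] [318.6 193.8]
scene [324 190  16  18 177] [333.2 197.4]
```

Scaled: 0.04 m is 4, -0.03 m is -3, 0.06 rad is 0.24.

Emit:
tcp_steps([
  [[0, 0, -3, 0.24, 0.4], [0, 0, -3, 0.24, 0.6], [3, 0, -1, 0, 0.6], [4, 0, 0, 0, 0.6], [4, 0, 0, 0, 0.6], [2, 0, 0, 0, 0.6], [0, 0, 0, 0, 0.6]],
], force=20)

```text
t: 19.55
eef_pos: [0.5133, -0.1684, 0.2535]
tool_rot: [-0.0, -0.481, 0.877, -0.0]
contact_force: [-0.2, 1.1, -0.3]
gripper_width: 0.598
grasp_force: 0.0
```

```bash
python3 - <<'E'
from now import *
import glob
im=seg.wheels("scene"); im2=seg.wheels("top"); cv2.imwrite("pics/b1_full.png",im); cv2.imwrite("pics/b2_full.png",im2)
print("flat scene"); fitpose({"scene":im},[.53,0,0,.25,0,0],True,40,spread=(.05,.05,.01,.25,.1,.1))
print("flat top"); fitpose({"top":im2},[.53,0,0,.25,0,0],True,40,spread=(.05,.05,.01,.25,.1,.1))
togo([.6,-.1,.1]); print(bot.get_obs()["q"].round(2))
E
```

```text
scene [305 167   8   7  31] [308.8 170.5]
scene [425 185  10   3  15] [429.7 186.2]
scene [315 191   8   7  48] [318.5 193.8]
scene [324 190  16  18 175] [333.1 197.4]
top [288 207  29  26 253] [297.9 222.3]
top [323 241  17  29 218] [330.7 254.3]
flat scene
score -62.02 runner [np.float64(-62.016658782958984), np.float64(-62.016014099121094), np.float64(-62.01597595214844)] x [ 0.538 -0.039  0.     0.081  0.     0.   ] tilt 0.0 pitch 0.0 roll -0.0
NL [0.4611 0.0487 0.    ]
NR [ 0.4764 -0.1387  0.    ]
FL [0.5987 0.0599 0.    ]
FR [ 0.6139 -0.1275  0.    ]
flat top
score -45.37 runner [np.float64(-45.36833572387695), np.float64(-45.36798858642578), np.float64(-45.36720275878906)] x [ 0.535 -0.04   0.     0.079  0.     0.   ] tilt 0.0 pitch 0.0 roll -0.0
NL [0.4584 0.0483 0.    ]
NR [ 0.4732 -0.1391  0.    ]
FL [0.596  0.0592 0.    ]
FR [ 0.6108 -0.1282  0.    ]
t 19.65 pos [ 0.5155 -0.1646  0.2533] F [-1.1  1.7 -0.2] w 0.602 g 0.0
tool-frame delta [-0.0995 -0.0371  0.1534]
[-0.05  0.24  0.29  1.87 -0.08  1.05  2.85]
```

```bash
python3 - <<'E'
from h import *
p=[.5365,-.0395,.08]; c,s=np.cos(p[2]),np.sin(p[2]); M=np.array([[c,-s],[s,c]])
im=cv2.imread("pics/b2_full.png"); h=cv2.cvtColor(im,cv2.COLOR_BGR2HSV); m=cv2.inRange(h,(12,110,60),(30,255,255)); m[:,:270]=0;m[:200]=0;m[238:]=0;m[:,340:]=0
# greedy disc fit in tote-plane
g=np.stack(np.meshgrid(np.arange(-65,66,1.),np.arange(-90,91,1.),indexing='ij'),-1).reshape(-1,2)/1e3
W=np.c_[g@M.T+p[:2],np.full(len(g),.017)]; uv=proj("top",W).astype(np.float32)
v=cv2.remap(m,uv[:,:1],uv[:,1:],cv2.INTER_LINEAR).reshape(131,181)/255.
yy,xx=np.mgrid[-14:15,-14:15]; r=np.hypot(xx,yy); k=((r<12)*1.-(r<4)*1.); k/=k.sum()
for i in range(6):
    f=cv2.filter2D(v,-1,k); a=np.unravel_index(f.argmax(),f.shape); print((a[0]-65,a[1]-90),f.max().round(2))
    I,J=np.mgrid[0:131,0:181]; v[np.hypot(I-a[0],J-a[1])<12]=0
for x in("top0","b2"):
    im=cv2.imread(f"pics/{x}_full.png"); mm=cv2.inRange(cv2.cvtColor(im,cv2.COLOR_BGR2HSV),(12,110,60),(30,255,255))[238:290,315:350]; ys,xs=np.nonzero(mm); print(x,"driver",xs.mean()+315,ys.mean()+238,len(xs),unproj("top",[(xs[ys.argmin()]+315,ys.min()+238)],.02))
q=M@[.0665,-.0915]+p[:2];print("corner",q); togo([*q,.16],p[2]-np.pi/4)
E
```

```text
(np.int64(-3), np.int64(76)) 0.91
(np.int64(-26), np.int64(76)) 0.88
(np.int64(-50), np.int64(77)) 0.87
(np.int64(-52), np.int64(26)) 0.76
(np.int64(-53), np.int64(53)) 0.71
(np.int64(-46), np.int64(71)) 0.07
top0 driver 330.7111111111111 254.22222222222223 225 [[ 0.44858209 -0.0699254   0.02      ]]
b2 driver 330.7201834862385 254.348623853211 218 [[ 0.44594892 -0.06989738  0.02      ]]
corner [ 0.61009951 -0.12539303]
t 19.65 pos [ 0.5155 -0.1646  0.2533] F [-1.1  1.7 -0.2] w 0.602 g 0.0
tool-frame delta [-0.0834 -0.0592  0.0934]
turn 0.1442
delta after turn [-0.0911 -0.0466  0.0934]
```

All five wheels already sit in the near_left corner: (-50,77), (-26,76), (-3,76), (-53,53), (-52,26) mm in the tote's frame. The tote stands flat and the driver is untouched. I'll regrasp the far-right corner more deeply and re-tip, firming the grip as the tilt grows.

Scaled: 0.045 m is 4.5, -0.0304 m is -3.04, 0.144 rad is 0.576.

Emit:
tcp_steps([
  [[0, 0, 0, 0.576, 0.6], [-3.04, -1.55, 0, 0, 0.6], [-3.04, -1.55, 0, 0, 0.6], [-3.03, -1.56, 0, 0, 0.6], [0, 0, 4.5, 0, 0.6], [0, 0, 4.5, 0, 0.6], [0, 0, 0, 0, 0.6], [0, 0, 0, 0, 0.6]],
], force=20)

```text
t: 20.45
eef_pos: [0.6101, -0.1243, 0.1632]
tool_rot: [-0.001, -0.42, 0.907, 0.001]
contact_force: [0.8, -0.5, 1.1]
gripper_width: 0.598
grasp_force: 0.0
```

```bash
python3 - <<'E'
from h import *
togo([.6101,-.1254,.047],.08-np.pi/4)
E
```

```text
t 20.45 pos [ 0.6101 -0.1243  0.1632] F [ 0.8 -0.5  1.1] w 0.598 g 0.0
tool-frame delta [ 0.0008 -0.0008  0.1162]
turn 0.0023
delta after turn [ 0.0008 -0.0008  0.1162]
```

Scaled: 0.045 m is 4.5, 0.02 m is 2.

Emit:
tcp_steps([
  [[0, 0, 4.5, 0, 0.6], [0, 0, 4.5, 0, 0.6], [0, 0, 2, 0, 0.6], [0, 0, 0.6, 0, 0.6], [0, 0, 0, 0, 0.3], [0, 0, 0, 0, 0], [0, 0, 0, 0, 0], [0, 0, 0, 0, 0], [0, 0, 0, 0, 0]],
], force=20)

```text
t: 21.35
eef_pos: [0.6117, -0.1256, 0.0499]
tool_rot: [0.002, -0.42, 0.908, -0.001]
contact_force: [-1.5, 1.2, 7.4]
gripper_width: 0.274
grasp_force: 18.7
```

Emit:
tcp_steps([
  [[0, 0, -1, 0, 0], [0, 0, -1, 0, 0], [0, 0, -1, 0, 0], [0, 0, -0.5, 0, 0.26], [0, 0, 0, 0, 0.27], [0, 0, 0, 0, 0.27]],
], force=20)

```text
t: 21.95
eef_pos: [0.6097, -0.1255, 0.0821]
tool_rot: [-0.0, -0.42, 0.908, 0.0]
contact_force: [0.3, -0.2, -3.7]
gripper_width: 0.269
grasp_force: 25.8
```

Emit:
tcp_steps([
  [[0, 0, 0, 0, 0.28], [0, 0, 0, 0, 0.28]],
], force=20)

```text
t: 22.15
eef_pos: [0.6095, -0.1254, 0.0817]
tool_rot: [-0.0, -0.42, 0.908, 0.0]
contact_force: [-0.2, 0.2, -3.0]
gripper_width: 0.278
grasp_force: 18.8
```

Emit:
tcp_steps([
  [[0, 0, 0, 0, 0.29], [0, 0, 0, 0, 0.29]],
], force=20)

```text
t: 22.35
eef_pos: [0.6096, -0.1253, 0.082]
tool_rot: [-0.0, -0.42, 0.908, 0.0]
contact_force: [-0.7, -0.8, -1.8]
gripper_width: 0.293
grasp_force: 10.4
```

Scaled: -0.0037 m is -0.37, -0.0036 m is -0.36.

Emit:
tcp_steps([
  [[0, 0.18, -0.37, 0, 0.295], [0, 0.18, -0.37, 0, 0.3], [0, 0.19, -0.36, 0, 0.3], [0, 0.19, -0.36, 0, 0.3]],
], force=20)

```text
t: 22.75
eef_pos: [0.6043, -0.1206, 0.0973]
tool_rot: [0.0, -0.42, 0.908, -0.0]
contact_force: [0.4, 0.6, -1.9]
gripper_width: 0.303
grasp_force: 6.9
```

Emit:
tcp_steps([
  [[0, 0.2, -0.36, 0, 0.3], [0, 0.2, -0.36, 0, 0.3], [0, 0.2, -0.36, 0, 0.3], [0, 0, 0, 0, 0.3]],
], force=20)

```text
t: 23.15
eef_pos: [0.5998, -0.1167, 0.1082]
tool_rot: [0.0, -0.42, 0.908, -0.0]
contact_force: [0.9, -0.0, -2.2]
gripper_width: 0.303
grasp_force: 9.5
```

Emit:
tcp_steps([
  [[0, 0.22, -0.34, 0, 0.3], [0, 0.22, -0.34, 0, 0.3], [0, 0.23, -0.34, 0, 0.3], [0, 0.23, -0.34, 0, 0.3], [0, 0, 0, 0, 0.3]],
], force=20)

```text
t: 23.65
eef_pos: [0.5927, -0.1107, 0.1216]
tool_rot: [0.0, -0.42, 0.908, 0.0]
contact_force: [-0.0, 0.3, -3.9]
gripper_width: 0.299
grasp_force: 12.9
```

Emit:
tcp_steps([
  [[0, 0, 0, 0, 0.31], [0, 0, 0, 0, 0.31], [0, 0, 0, 0, 0.31]],
], force=20)

```text
t: 23.95
eef_pos: [0.5927, -0.1111, 0.121]
tool_rot: [-0.0, -0.42, 0.908, 0.0]
contact_force: [-1.4, 0.4, -2.1]
gripper_width: 0.309
grasp_force: 7.2
```

Emit:
tcp_steps([
  [[0, 0, 0, 0, 0.32], [0, 0, 0, 0, 0.32], [0, 0, 0, 0, 0.32]],
], force=20)

```text
t: 24.25
eef_pos: [0.5927, -0.111, 0.1211]
tool_rot: [-0.0, -0.42, 0.908, 0.0]
contact_force: [0.3, 0.3, -1.4]
gripper_width: 0.324
grasp_force: 3.2
```

Emit:
tcp_steps([
  [[0, 0.25, -0.33, 0, 0.32], [0, 0.25, -0.33, 0, 0.32], [0, 0.25, -0.33, 0, 0.32], [0, 0.25, -0.32, 0, 0.32], [0, 0, 0, 0, 0.32]],
], force=20)

```text
t: 24.75
eef_pos: [0.5854, -0.1042, 0.135]
tool_rot: [0.001, -0.42, 0.908, -0.0]
contact_force: [0.1, -0.6, -0.3]
gripper_width: 0.32
grasp_force: 4.6
```

Emit:
tcp_steps([
  [[0, 0.26, -0.32, 0, 0.32], [0, 0.27, -0.31, 0, 0.32], [0, 0.27, -0.31, 0, 0.32], [0, 0.28, -0.3, 0, 0.32], [0, 0, 0, 0, 0.32]],
], force=20)

```text
t: 25.25
eef_pos: [0.5769, -0.0972, 0.1472]
tool_rot: [0.0, -0.42, 0.908, -0.0]
contact_force: [0.4, -0.1, -0.6]
gripper_width: 0.323
grasp_force: 5.9
```

```bash
python3 - <<'E'
from now import *
im=seg.wheels("scene"); im2=seg.wheels("top"); cv2.imwrite("pics/c1_full.png",im); cv2.imwrite("pics/c2_full.png",im2)
togo([.6,-.1,.1])
E
```

```text
scene [315 181  18   8  52] [322.7 184.5]
scene [425 185  10   3  16] [429.9 186.1]
top [290 210  18  28 240] [297.5 224.9]
t 25.35 pos [ 0.577  -0.0975  0.1468] F [ 1.8 -1.3 -0.2] w 0.318 g 5.9
tool-frame delta [-0.013  -0.0191  0.0468]
```

```bash
cat > tf.py <<'E'
from ea import *
def tfit(ims,grip,NL0,yaw0,tilt,tries=25):
    G={c:[cv2.GaussianBlur(grad(i),(0,0),s) for s in(2.5,.8)] for c,i in ims.items()}; P={c:pts(c) for c in ims}
    nl=np.array([-.069,.094,0]); gp=np.array([.0665,-.0915,.063])
    def pose(x): R=Rot.from_euler('ZYX',[x[3],-x[4],-x[5]]); return R,x[:3]-R.apply(nl)
    def cost(x,l):
        R,t=pose(x); s=0
        for c in G:
            uv=proj(c,R.apply(P[c])+t).astype(np.float32); s-=cv2.remap(G[c][l],uv[:,:1].copy(),uv[:,1:].copy(),cv2.INTER_LINEAR).mean()
        return s+2*(((R.apply(gp)+t-grip)/.005)**2).sum()
    rng=np.random.default_rng(1); B=None; sp=np.array([.01,.01,.004,.1,.12,.12]); p=np.radians(tilt)
    for k in range(tries):
        x=np.array([*NL0,0,yaw0,p*.6,p*.78])+rng.uniform(-1,1,6)*sp*(k>0)
        sim=np.vstack([x]+[x+np.eye(6)[i]*sp[i]*.5 for i in range(6)])
        r=minimize(cost,x,args=(0,),method="Nelder-Mead",options=dict(maxiter=500,initial_simplex=sim))
        r=minimize(cost,r.x,args=(1,),method="Nelder-Mead",options=dict(maxiter=500))
        if B is None or r.fun<B.fun: B=r
    R,t=pose(B.x); M=R.as_matrix()
    print("score",round(B.fun,2),"yaw",B.x[3].round(3),"tilt",np.degrees(np.arccos(M[2,2])).round(1),"pitch",np.degrees(np.arcsin(M[2,0])).round(1),"roll",np.degrees(np.arcsin(-M[2,1])).round(1),"grip err mm",((R.apply(gp)+t-grip)*1e3).round(1))
    for n,q in dict(NL=(-69,94,0),NR=(-69,-94,0),FL=(69,94,0),FR=(69,-94,0)).items(): print(n,(M@(np.array(q)/1e3)+t).round(4))
    return t,M
def wh(im,t,M):
    m=cv2.inRange(cv2.cvtColor(im,cv2.COLOR_BGR2HSV),(12,110,60),(30,255,255))
    g=np.stack(np.meshgrid(np.arange(-65,66,1.),np.arange(-90,91,1.),indexing='ij'),-1).reshape(-1,2)/1e3
    uv=proj("top",np.c_[g,np.full(len(g),.017)]@M.T+t).astype(np.float32)
    v=cv2.remap(m,uv[:,:1].copy(),uv[:,1:].copy(),cv2.INTER_LINEAR).reshape(131,181)/255.
    yy,xx=np.mgrid[-14:15,-14:15]; r=np.hypot(xx,yy); k=((r<12)*1.-(r<4)*1.); k/=k.sum(); I,J=np.mgrid[0:131,0:181]
    for i in range(6):
        f=cv2.filter2D(v,-1,k); a=np.unravel_index(f.argmax(),f.shape)
        if f.max()>.15: print("wheel",int(a[0]-65),int(a[1]-90),f.max().round(2))
        v[np.hypot(I-a[0],J-a[1])<12]=0
E
python3 - <<'E'
from tf import *
L=lambda n:cv2.imread(f"pics/{n}_full.png")
tfit({"scene":L("t24")},np.array([.616,-.0744,.149]),[.47,.042],.28,23)
t,M=tfit({"scene":L("c1"),"top":L("c2")},np.array([.577,-.0972,.160]),[.46,.04],.15,28); wh(L("c2"),t,M)
E
```

```text
score -54.46 yaw 0.302 tilt 23.4 pitch 13.3 roll 19.0 grip err mm [ 0.3 -0.  -0.4]
NL [ 0.4712  0.0414 -0.0005]
NR [ 0.5102 -0.132   0.0605]
FL [0.5994 0.0814 0.0311]
FR [ 0.6384 -0.092   0.0922]
score -94.72 yaw 0.16 tilt 27.2 pitch 14.4 roll 22.6 grip err mm [-0.5 -0.4 -0.4]
NL [ 0.456   0.0302 -0.0014]
NR [ 0.4652 -0.1431  0.0709]
FL [0.588  0.0514 0.0328]
FR [ 0.5972 -0.1219  0.1051]
wheel -26 77 0.93
wheel -53 58 0.93
wheel -3 76 0.91
wheel -50 78 0.83
wheel -25 69 0.24
wheel 0 70 0.17
```

Method reproduces the 23° result. Tilt is now 27.2° with near_left on the bench and the wheels in the corner. Continue to about 34°, keeping an eye on grip.

The rows are not in the units I measure in: shifts go in cm and turns go in units of 0.25 rad. I convert before sending: -0.003 m is -0.3, -0.0029 m is -0.29.

Emit:
tcp_steps([
  [[0, 0.28, -0.3, 0, 0.32], [0, 0.28, -0.3, 0, 0.32], [0, 0.29, -0.29, 0, 0.32], [0, 0.29, -0.29, 0, 0.315], [0, 0, 0, 0, 0.315]],
], force=20)

```text
t: 25.85
eef_pos: [0.5681, -0.0897, 0.1589]
tool_rot: [0.0, -0.42, 0.908, 0.0]
contact_force: [0.3, -0.1, -1.5]
gripper_width: 0.316
grasp_force: 8.5
```

Emit:
tcp_steps([
  [[0, 0.3, -0.28, 0, 0.315], [0, 0.3, -0.28, 0, 0.315], [0, 0.3, -0.28, 0, 0.315], [0, 0, 0, 0, 0.315], [0, 0, 0, 0, 0.315]],
], force=20)

```text
t: 26.35
eef_pos: [0.5614, -0.0842, 0.1669]
tool_rot: [0.0, -0.42, 0.908, 0.0]
contact_force: [1.1, -0.9, -1.6]
gripper_width: 0.317
grasp_force: 8.9
```

Good: grip 8.9 N, bench sharing the load. Firm slightly and measure.

Emit:
tcp_steps([
  [[0, 0, 0, 0, 0.31], [0, 0, 0, 0, 0.31], [0, 0, 0, 0, 0.31], [0, 0, 0, 0, 0.31]],
], force=20)

```text
t: 26.75
eef_pos: [0.5614, -0.0844, 0.1668]
tool_rot: [-0.0, -0.42, 0.908, 0.0]
contact_force: [0.7, -0.4, -0.3]
gripper_width: 0.31
grasp_force: 11.2
```

```bash
python3 - <<'E'
from tf import *
from seg import wheels
im=wheels("scene"); im2=wheels("top"); cv2.imwrite("pics/d1_full.png",im); cv2.imwrite("pics/d2_full.png",im2)
e=bot.get_obs()["eef_pos"]; t,M=tfit({"scene":im,"top":im2},e+[0,0,.013],[.456,.03],.2,34); wh(im2,t,M); togo([.6,-.1,.1])
# project expected hidden spots: which floor points are occluded
a=cv2.imread("pics/b2_full.png")
E
```

```text
scene [425 185  10   3  15] [429.7 186.2]
top [288 211  16  27 204] [295.  224.7]
score -91.17 yaw 0.183 tilt 33.6 pitch 19.0 roll 26.6 grip err mm [-0.4 -0.2 -1. ]
NL [ 0.4566  0.0319 -0.0009]
NR [ 0.4581 -0.1361  0.0834]
FL [0.5849 0.0556 0.044 ]
FR [ 0.5865 -0.1125  0.1283]
wheel -51 76 0.92
wheel -28 76 0.91
wheel -5 76 0.9
wheel -50 66 0.42
wheel -1 69 0.31
wheel -24 69 0.23
t 26.85 pos [ 0.5614 -0.0844  0.1668] F [ 0.6 -0.8 -1. ] w 0.314 g 11.2
tool-frame delta [-0.0131 -0.0395  0.0668]
```

Tilt is 33.6° with near_left on the bench and the other three corners 44, 83 and 128 mm up. Three wheels line the left wall next to the corner and a fourth partly shows behind them. The fifth is hidden by the arm, on the near wall where it was last seen. A short hold will check that it stays still, then I hand in.

Emit:
tcp_steps([
  [[0, 0, 0, 0, 0.31], [0, 0, 0, 0, 0.31], [0, 0, 0, 0, 0.31], [0, 0, 0, 0, 0.31], [0, 0, 0, 0, 0.31], [0, 0, 0, 0, 0.31], [0, 0, 0, 0, 0.31], [0, 0, 0, 0, 0.31]],
], force=20)

```text
t: 27.65
eef_pos: [0.5614, -0.0843, 0.1669]
tool_rot: [-0.0, -0.42, 0.908, 0.0]
contact_force: [0.1, -0.4, -1.4]
gripper_width: 0.31
grasp_force: 11.2
```

```bash
python3 - <<'E'
from tf import *
im=bot.read_camera("scene");im2=bot.read_camera("top"); d=L=cv2.absdiff(im,cv2.imread("pics/d1_full.png")).mean(2)
print("changed px",(cv2.GaussianBlur(d,(0,0),1.5)>15).sum())
o=bot.get_obs(); print(o["grasp_force"],o["contact_force"])
# wheel area and bench objects vs start (cones, glue, tape, pendulum) in top view
a=cv2.GaussianBlur(cv2.absdiff(im2,cv2.imread("pics/d2_full.png")).mean(2),(0,0),1.5); print((a>15).sum())
if o["grasp_force"]>5 and (cv2.GaussianBlur(d,(0,0),1.5)>15).sum()<20: print(bot.hand_in())
E
```

```text
changed px 0
11.186777260154486 [-0.1429503  -0.55082507 -2.14853168]
0
the job is handed in; nothing more can be done
None
```

I handed the job in at about 28 s with the tote held still on its near-left corner at about 34°, the other three corners raised and the stray wheel inside; the tote slipped out of the grip once and dropped back flat before I re-tipped it; three wheels measured bunched in the corner and a fourth partly showed, while the arm hid the fifth, last seen against the near wall before the final tip.

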